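# Hang the vial basket on the click lift and raise it three clicks

## Task

Pick up the steel vial basket by its wooden grip, hang it by its wire handle on the hook of the lift and let go of it. Then press the lift's lever down by its flat black paddle, exactly three clicks from rest and never past a fourth, so that the basket rises above the drip tray, and keep holding the paddle down there: the lever drops back if released, and the program finishes while holding. Leave the other glassware and things standing where they are.

Things in the scene. Friction and masses are not known exactly. Their poses are not given: they have to be found in the camera images.
- basket: loose round steel basket (0.3 kg) with vials. Origin: centre of the underside, z up. Cup 80 mm wide, 55 mm high. A stiff wire handle, 6 mm thick, stands fixed in its y-z plane: uprights at y = +-39 mm, crossbar a shallow roof, its underside 112 mm up in the middle; the opening below it is 72 mm wide and free from 70 mm up. A square wooden grip stands on the bar's middle
- basket_grip (a point): centre of the basket's wooden grip, a square post 18 x 18 mm and 50 mm high (z from 118 to 168 mm above the basket's underside, this point at 143 mm), faces square to the basket's x and y
- basket_bar (a point): underside of the middle of the basket's wire crossbar, 112 mm above its underside: this is what rests on the hook
- lift: fixed lift, base plate 170 x 360 x 12 mm. Origin on the table under the lever's pivot; its x points away from the robot within 0.2 rad, its y along the see-saw lever to the hook end. Pivot (hinge along x) 190 mm up at x = y = 0, a post behind it (x 25 to 55 mm, 205 mm high), a toothed sector and black pawl housing under it; drip tray 110 mm square, top 28 mm up, below the hook
- hook: steel hook on the +y end of the see-saw lever, 120 mm from the pivot. Origin: the rod's root. The rod, 8 mm thick, runs level 75 mm along -x (to the robot), then turns up to a tip 85 mm out and 20 mm above its axis; it tilts about x with the lever. Bring the basket in from the -x side, the wire crossbar passing over the tip and lying across the rod, then lower it
- hook_seat (a point): top of the hook's rod, 45 mm out from its root, where the basket's wire bar should hang; 158 mm above the table with the lever at rest (the basket's underside then hangs 46 mm up)
- paddle: flat black plate 50 x 50 x 8 mm at the -y end of the see-saw lever, origin at its centre; pressed down with closed fingertips (or gripped). With the lever at rest it is the high end and slopes 0.3 rad
- paddle_top (a point): centre of the paddle's upper face, at the lift's x = -12 mm, 161 mm from the pivot towards -y; about 252 mm above the table at rest and 153 mm after three clicks. It moves on an arc about the pivot in the lift's y-z plane
- lever (a joint): lever angle (rad): 0 at rest (paddle up, hook down, at a stop), grows as the paddle is pressed. Notches every 0.2 (0.2, 0.4 ... 1.0), clicking ridges at 0.1, 0.3, 0.5, 0.7, 0.9: three clicks is 0.6. A return spring and the basket always push it back, out of notches too: with the basket on, pressing takes 3 to 11 N, rising before each ridge and easing after it
- tube_rack: bystander: yellow six-sided test-tube rack, about 100 mm across and 70 mm high with two tubes up to 118 mm; stands in one of the two places where the basket may also stand. Leave alone
- bottle_small: bystander: small stoppered bottle, 36 mm in diameter, 70 mm high, on the table in front of the lift. Leave alone
- bottle_brown: bystander: brown stoppered bottle, 56 mm in diameter, 120 mm high, behind the lift. Leave alone
- beaker: bystander: glass beaker, 64 mm in diameter, 85 mm high. Leave alone
- mortar: bystander: white bowl, 90 mm in diameter, 50 mm high. Leave alone
- clamp_block: bystander: wooden block 110 x 35 x 30 mm behind the lift. Leave alone

How it is judged:
By the outcome, as a careful person would: the job done as asked, in the order asked, and still so for the second after the job is handed in, while the arm keeps its last pose, push and grip.
It also fails if it takes over 61 s, if anything falls off the work surface, if the arm or the gripper's body presses on something with over 40 N, if the wrist force passes 120 N, or if a joint passes its speed limit or range.

## Robot

A 6-joint arm with a two-finger parallel gripper is mounted at the origin on the work surface. World frame = base frame: x ahead of the robot, y to its left, z up, the work surface at z = 0. Lengths are in m, angles in rad, forces in N, time in s.
With the tool pointing down it reaches from about 0.35 to 0.775 m from the base axis. Payload 7.3 kg.
Tool frame: the origin (TCP) lies at the very end of the fingers, on their centre line; the grasp point (between the pads) lies 19 mm behind it (robot.pinch_z is the distance from the TCP to the grasp point, in m); z points along the fingers, y is the line along which they close (so a half turn about z gives the same grasp; the last joint's range is limited). The gripper opens to 92 mm and grips with 3 to 60 N. Pads are 19 mm wide; open, the fingers measure 130 mm over their backs; the gripper's body (75 mm by 190 mm) begins 47 mm behind the grasp point.
Start: joints at [-1.269, 0.342, 1.524, -0, 1.275, -0.146], TCP at [0.227, -0.473, 0.227] pointing down, gripper open.
Joint ranges: [-2.53, 2.53], [-0.77, 2.02], [0.04, 2.7], [-1, 4.14], [0.28, 2.66], [-3.11, 3.11]. Speed limits (rad/s): [2.57, 2.57, 3.14, 3.14, 3.14, 3.14].

## Interface

Orientations are given as [roll, pitch, yaw] about the fixed x, y, z axes, in that order (R = Rz(yaw) Ry(pitch) Rx(roll)).
In Python, from cell import robot gives the robot as it stands.
- The arm moves only by the tool move_arm, never from a script. Its argument "motion" is a list of rows, each a list of 6 numbers: the shift along the tool's x, y, z in units of 0.1 m (1.0 is 0.1 m), then the turn, a rotation vector about the tool's x, y, z in units of pi rad (1.0 is pi rad). In form: [[dx, dy, dz, rx, ry, rz], ...]. A call has 1 to 12 rows; each row is the pose to reach, as a shift and turn from the pose commanded when the call began, along the tool's axes at that moment, turning the shorter way round; what a row does not reach only later rows make up. A row lasts 1/8 s, in which the tool goes at most 62.5 mm and 10.7 degrees, less where a joint would pass 70% of its speed; a pose out of reach is approached as far as the arm can. A call with a number of a shift or a turn outside -1 to 1 is refused whole. A call with a gripper value outside its range is refused whole. "fingers" is the opening, from -1 (shut) to 1 (fully open), set as the call begins (left out, the last holds). The fingers move at their own pace and stop on an object; "newtons" is the grip in N (left out, the last holds). Time passes only in rows, so rows that repeat a pose let the fingers close. It gives the time, the measured TCP pose, the force, the opening and the grip force at its end, in the units of the state.
- robot.observe(): the state, without advancing time (a new reading comes with each control period).
- robot.read_camera(name): name is "side" or "top"; returns a dict with "image" (480x640x3 uint8, red, green, blue), "range_z" (480x640 float32, m along the optical axis (not along the pixel's ray), 0 where there is no reading), "vfov" (degrees; the focal length in pixels is half the picture's height over the tangent of half this angle, whatever the lens; pixels are square), "cx", "cy" (the principal point, pixels), "k1" (the pictures are not rectified: a ray, as slopes to the right and down, at radius r is drawn at 1 + k1 r^2 times it, then the intrinsics apply), "extrinsics" (4x4, takes a point from camera to world coordinates). Camera axes: x right, y up, looking along -z (the intrinsics and any distortion apply to the point x, -y, -z); pixel columns grow to the right and rows downward; lengths in m; the calibration is good to about 2 mm. A picture is of the moment at which its call begins.
- robot.hand_in(): hands the job in; it is judged then, once.
The state is a dict: "time": time; "qpos": joint angles; "qvel": joint speeds; "joint_efforts": joint torques, N m; "tool_pos": TCP position; "tool_rot": TCP orientation; "contact_force": force on the tool from outside, world axes, zero at the start; "torque": the same for the moment, N m; "opening": finger opening in m; "grip_force": force on a finger pad.
Only numpy, scipy, OpenCV 4.12 (cv2) and the standard library are available. Lean on these libraries where they do the work, as an engineer would, in place of code of your own. Each camera call takes 0.05 s, during which the arm holds its last target. There are 200 camera calls.

## Working session

There is one attempt and no reset: what is moved stays moved. The work goes in short steps, Python scripts to look and compute and a tool call to move; the robot and the scene stay as the last step left them, time stands still between calls to the robot, and variables do not carry over. Pictures are saved under pics/ and viewed, at most 10 in all, crops included, and the job is handed in when it is done.

Besides the shell and the picture viewer there is one more tool, called after ">>>" as name([rows], argument=value, ...), one row to a line, values as JSON. move_arm: Moves the arm, as the interface text tells. Shifts and turns lie within -1 to 1; 1 stands for 0.1 m of shift or pi rad of turn. Its arguments: {"type":"object","properties":{"motion":{"type":"array"},"fingers":{"type":"number"},"newtons":{"type":"number"}},"required":["motion"]}

```bash
mkdir -p pics; ls; cat > h.py <<'E'
import numpy as np, cv2
from cell import robot
def cam(n):
    c=robot.read_camera(n); h,w=c["image"].shape[:2]
    f=h/2/np.tan(np.radians(c["vfov"])/2)
    v,u=np.mgrid[0:h,0:w].astype(float)
    d=np.stack([(u-c["cx"])/f,(v-c["cy"])/f],-1); r=d.copy()
    for _ in range(10): r=d/(1+c["k1"]*(r**2).sum(-1,keepdims=True))
    E=np.array(c["extrinsics"])
    ray=np.dstack([r[...,0],-r[...,1],-np.ones((h,w))])@E[:3,:3].T
    c["ray"]=ray; c["o"]=E[:3,3]; c["P"]=E[:3,3]+ray*c["range_z"][...,None]
    c["P"][c["range_z"]==0]=np.nan
    return c
def plane(c,u,v,z):
    r=c["ray"][int(round(v)),int(round(u))]; return c["o"]+r*(z-c["o"][2])/r[2]
E
python3 - <<'E'
from h import *
for n in("side","top"):
    c=cam(n); cv2.imwrite(f"pics/{n}0.png",c["image"][...,::-1]); print(n,c["o"],c["vfov"],c["k1"],c["extrinsics"])
    np.save(f"pics/{n}0.npy",c["P"])
print(robot.observe())
E
```

```text
pics
side [ 0.51766463 -0.64295574  0.86109034] 55.11451717919748 -0.031268640538746895 [[ 0.98906137  0.1169315  -0.08991452  0.51766463]
 [-0.14686282  0.72384918 -0.67414663 -0.64295574]
 [-0.01374442  0.67997749  0.73310415  0.86109034]
 [ 0.          0.          0.          1.        ]]
top [0.41564278 0.01264851 1.2427136 ] 55.88312639939777 -0.072597259772644 [[ 0.0028818   0.98679803 -0.16193005  0.41564278]
 [-0.99992732  0.00473934  0.01108611  0.01264851]
 [ 0.0117072   0.16188633  0.98673996  1.2427136 ]
 [ 0.          0.          0.          1.        ]]
{'time': 0.1, 'qpos': array([-1.26899684e+00,  3.42658137e-01,  1.52490232e+00, -9.83672944e-06,
        1.27536566e+00, -1.46004505e-01]), 'qvel': array([ 0.00217427, -0.00249636, -0.00154276,  0.00022282,  0.00013686,
        0.00091429]), 'joint_efforts': array([ 1.71188476e-03, -4.32005847e+01, -2.44694531e+01,  7.19891069e-02,
        5.26613113e-02, -4.84781026e-05]), 'tool_pos': array([ 0.22723006, -0.47289569,  0.22611849]), 'tool_rot': array([-3.14027201e+00, -1.84693870e-04,  4.47806743e-01]), 'contact_force': array([ 0.51080569, -0.35822042,  0.20901731]), 'torque': array([-0.0195722 ,  0.0089614 ,  0.00599518]), 'grip_force': 0.0, 'opening': 0.09133586360962102}
```

View pics/side0.png

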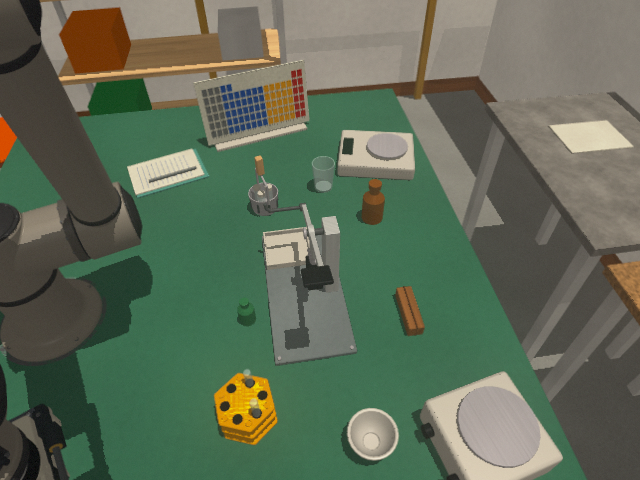

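View pics/top0.png

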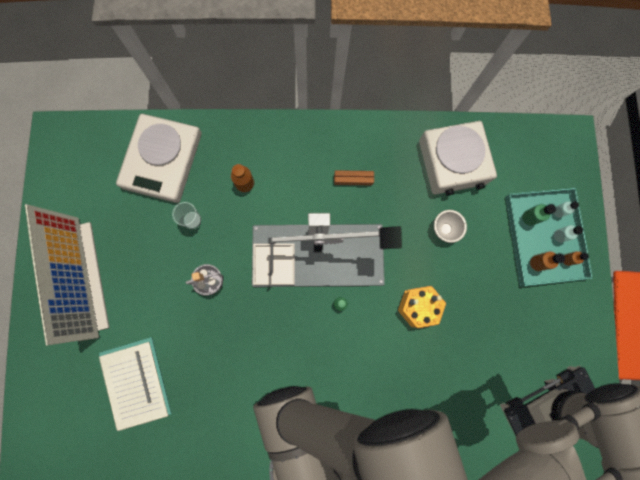

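The side view shows the basket at (263,197) with its grip at (260,166), the lift in the centre with its paddle at (317,276), and the hook rod at (285,209). In the top view the basket is at (207,280) with its grip at (195,279), the paddle at (391,237), and the base plate spans (252..383, 226..287).

```bash
python3 - <<'E'
from h import *
t=cv2.imread("pics/top0.png"); s=cv2.imread("pics/side0.png")
a=cv2.resize(t[215:325,165:415],None,fx=3.2,fy=3.2,interpolation=cv2.INTER_CUBIC)
cv2.imwrite("pics/c1.png",a)
b=cv2.resize(s[145:365,225:365],(382,600),interpolation=cv2.INTER_CUBIC)
cv2.imwrite("pics/c2.png",b)
P=np.load("pics/top0.npy"); Q=np.load("pics/side0.npy")
# paddle: dark pixels high
def rep(n,I,P,m):
    k=cv2.connectedComponentsWithStats(m.astype(np.uint8))
    for i in range(1,k[0]):
        if k[2][i,4]>12:
            q=P[k[1]==i]; print(n,k[2][i],k[3][i].round(1),np.nanmedian(q,0).round(4),np.nanmin(q,0).round(3),np.nanmax(q,0).round(3))
for n,I,P in(("top",t,P),("side",s,Q)):
    roi=(P[...,0]>.3)&(P[...,0]<.8)&(P[...,1]>-.3)&(P[...,1]<.36)
    I=I.astype(int); B,G,R=I[...,0],I[...,1],I[...,2]
    rep(n+" black",I,P,roi&(I.max(-1)<50)&(P[...,2]>.17))
    rep(n+" wood",I,P,roi&(R>G+25)&(G>B+10)&(P[...,2]>.1)&(P[...,1]>.1))
    rep(n+" z>.13",I,P,roi&(P[...,2]>.13)) 
    rep(n+" basket z .04-.06",I,P,roi&(P[...,2]>.045)&(P[...,2]<.065)&(P[...,1]>.05)&(P[...,0]<.55))
E
```

```text
top black [380 227  20  21 335] [388.5 237.3] [ 0.5772 -0.1622  0.2527] [ 0.555 -0.185  0.244] [ 0.6   -0.144  0.261]
top black [409 409  17   5  47] [416.9 411.2] [ 0.3005 -0.1109  0.7055] [ 0.3   -0.121  0.693] [ 0.301 -0.104  0.714]
top wood [232 164  13  13 131] [238.4 170.3] [0.7721 0.1987 0.1203] [0.757 0.184 0.105] [0.79  0.215 0.126]
top wood [192 272  11   9  66] [196.4 276.2] [0.4952 0.2829 0.1677] [0.486 0.276 0.137] [0.505 0.294 0.173]
top z>.13 [ 268  213  134   63 1712] [339.  235.3] [ 0.5854 -0.0292  0.206 ] [ 0.498 -0.19   0.13 ] [0.643 0.112 0.263]
top z>.13 [191 272  13  10  88] [197.  276.7] [0.4945 0.2816 0.1663] [0.484 0.274 0.13 ] [0.505 0.297 0.173]
top z>.13 [409 408  17   6  63] [416.4 410.6] [ 0.3006 -0.1107  0.7033] [ 0.3   -0.121  0.686] [ 0.302 -0.104  0.714]
top basket z .04-.06 [193 265  28   9  59] [205.1 267.8] [0.5275 0.2923 0.0536] [0.512 0.25  0.046] [0.533 0.321 0.062]
top basket z .04-.06 [192 275  31  20  82] [206.1 287.4] [0.472  0.2903 0.0551] [0.456 0.245 0.045] [0.507 0.322 0.063]
side black [301 266  32  22 489] [316.3 275.8] [ 0.574  -0.17
[... 290 characters left out ...]
4 155  10  18 131] [258.9 163.5] [0.4931 0.2775 0.1548] [0.483 0.27  0.13 ] [0.503 0.296 0.171]
side z>.13 [ 263  203   77   85 2036] [317.2 246.3] [ 0.5863 -0.033   0.2045] [ 0.494 -0.192  0.13 ] [0.64  0.112 0.262]
side basket z .04-.06 [257 182   8   6  23] [260.7 184. ] [0.4897 0.3208 0.0534] [0.48  0.316 0.045] [0.498 0.325 0.061]
side basket z .04-.06 [267 183  11  10  31] [273.6 187. ] [0.5239 0.3043 0.054 ] [0.506 0.277 0.045] [0.531 0.321 0.059]
side basket z .04-.06 [248 186  30  19 189] [259.9 197.3] [0.4811 0.2604 0.054 ] [0.454 0.243 0.045] [0.529 0.313 0.065]
side basket z .04-.06 [268 189   5   7  19] [269.9 192. ] [0.5114 0.2821 0.0521] [0.507 0.278 0.045] [0.517 0.287 0.064]
```

View pics/c1.png

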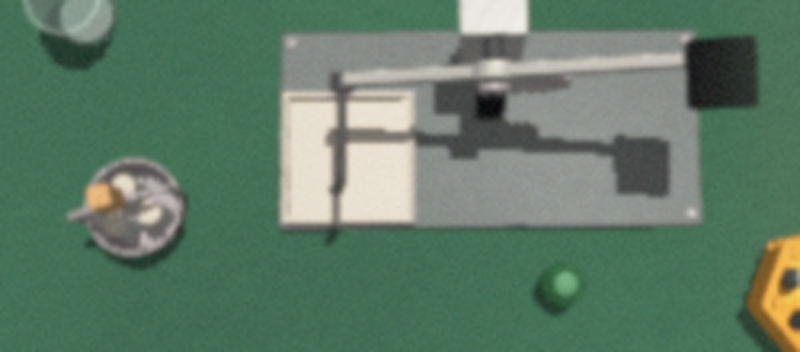

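View pics/c2.png

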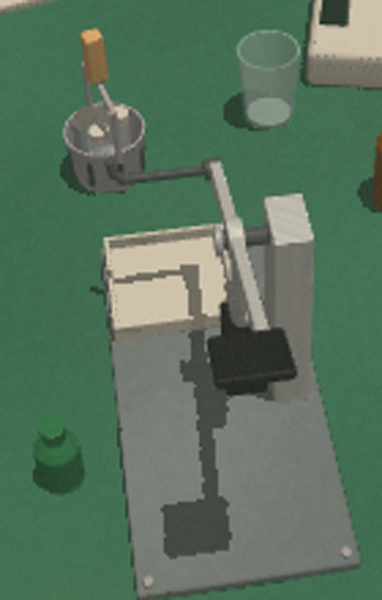

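The crops show the basket's grip at crop-1 (103,195) with the wire running from (70,215) to its upper right. The hook rod runs from (340,80) to its tip at (335,238), and the plate is nearly square to the image.

```bash
python3 - <<'E'
from h import *
P0=np.load("pics/top0.npy"); Q0=np.load("pics/side0.npy")
for n,P in(("top",P0),("side",Q0)):
    P=P.reshape(-1,3); P=P[~np.isnan(P[:,0])]; x,y,z=P.T
    near=(np.hypot(x-.4945,y-.284)<.06)
    w=P[near&(z>.075)&(z<.122)]; c=w[:,:2].mean(0); U,S,V=np.linalg.svd(w[:,:2]-c); print(n,"wire",len(w),c.round(4),"ang",np.degrees(np.arctan2(V[0,1],V[0,0])).round(1),S.round(3)); print(w[np.argsort(w[:,1])][::max(1,len(w)//12)].round(3).tolist())
    w=P[near&(z>.165)]; print("griptop",len(w),cv2.minAreaRect(w[:,:2].astype(np.float32)),w.mean(0).round(4))
    w=P[(z>.13)&(z<.185)&(x<.575)&(y>.06)&(y<.13)]; o=np.argsort(w[:,0]); print("rod",len(w),w[o][::max(1,len(w)//12)].round(4).tolist())
    r=w[(w[:,0]>.505)&(w[:,0]<.57)]; print("rod fit x=f:",np.polyfit(r[:,0],r[:,1],1),r.mean(0).round(4))
    w=P[(z>.009)&(z<.016)&(x>.4)&(x<.7)&(abs(y)<.25)]; print("plate",len(w),cv2.minAreaRect(w[:,:2].astype(np.float32)))
    w=P[(z>.17)&(x<.61)&(x>.54)&(y<.1)&(y>-.13)]; print("lever",len(w),np.polyfit(w[:,1],w[:,0],1),np.polyfit(w[:,1],w[:,2],1))
    w=P[(z>.24)&(x<.61)&(x>.53)&(y<-.14)&(y>-.25)]; print("pad",cv2.minAreaRect(w[:,:2].astype(np.float32)),w.mean(0).round(4))
E
```

```text
top wire 67 [0.4956 0.2801] ang 107.5 [0.25  0.014]
[[0.505, 0.244, 0.077], [0.504, 0.246, 0.082], [0.503, 0.248, 0.094], [0.505, 0.252, 0.111], [0.505, 0.258, 0.11], [0.502, 0.263, 0.111], [0.502, 0.267, 0.115], [0.497, 0.272, 0.114], [0.499, 0.277, 0.115], [0.489, 0.308, 0.11], [0.485, 0.313, 0.106], [0.487, 0.317, 0.111], [0.481, 0.321, 0.077], [0.48, 0.324, 0.094]]
griptop 52 ((0.4950234889984131, 0.2850044369697571), (0.017132768407464027, 0.017712216824293137), 13.281432151794434) [0.4947 0.2848 0.1682]
rod 101 [[0.4981, 0.1113, 0.1741], [0.5013, 0.1027, 0.1637], [0.5086, 0.1054, 0.1617], [0.5139, 0.1059, 0.1568], [0.5207, 0.1033, 0.1608], [0.5258, 0.1036, 0.1585], [0.5329, 0.106, 0.1597], [0.5399, 0.1036, 0.1613], [0.5452, 0.1064, 0.1574], [0.5522, 0.1064, 0.1598], [0.5593, 0.104, 0.1612], [0.565, 0.1021, 0.1554], [0.5719, 0.1044, 0.1586]]
rod fit x=f: [0.00845249 0.09935126] [0.5375 0.1039 0.1588]
plate 5010 ((0.543853223323822, -0.0048164427280426025), (0.4994063973426819, 0.24462710320949554), 85.77251434326172)
lever 566 [-0.00930513  0.58633317] [-0.29450662  0.19536707]

[... 650 characters left out ...]
113, 0.1679], [0.4988, 0.1082, 0.173], [0.5024, 0.105, 0.1664], [0.5097, 0.1015, 0.1533], [0.5171, 0.1055, 0.1577], [0.5239, 0.1037, 0.1613], [0.5305, 0.1037, 0.1603], [0.5393, 0.1046, 0.1581], [0.5459, 0.1032, 0.1585], [0.5546, 0.1026, 0.1546], [0.5614, 0.1034, 0.1559], [0.5683, 0.1045, 0.1568], [0.5749, 0.1005, 0.1626]]
rod fit x=f: [0.01474418 0.09522112] [0.5375 0.1031 0.1574]
plate 6728 ((0.5311906337738037, 0.029406845569610596), (0.2365604192018509, 0.4416848421096802), 0.601421058177948)
lever 498 [0.00283812 0.58633093] [-0.30162325  0.19361201]
pad ((0.5748941898345947, -0.16659319400787354), (0.04973859712481499, 0.051298364996910095), 0.9091583490371704) [ 0.5745 -0.1705  0.2544]
```

>>> move_arm([
  [0.43,-0.9,-1,0,0,0.143],
  [0.43,-0.9,-1,0,0,0.143],
  [0.43,-0.9,-1,0,0,0.143],
  [0.43,-0.9,-1,0,0,0.143],
], fingers=1, newtons=30)

```text
time: 0.6
tool_pos: [0.2273, -0.3732, 0.3276]
tool_rot: [3.139, -0.001, 0.0]
contact_force: [0.5, -0.4, -0.4]
opening: 0.0919
grip_force: 0.0
```

>>> move_arm([
  [1,-1,0,0,0,0],
  [1,-1,0,0,0,0],
  [1,-1,0,0,0,0],
])

```text
time: 0.98
tool_pos: [0.3289, -0.2717, 0.3253]
tool_rot: [-3.139, 0.001, 0.004]
contact_force: [-0.4, -1.3, -0.2]
opening: 0.0918
grip_force: 0.0
```

>>> move_arm([
  [1,-1,0,0,0,0],
  [1,-1,0,0,0,0],
  [1,-1,0,0,0,0],
])

```text
time: 1.35
tool_pos: [0.4291, -0.1718, 0.325]
tool_rot: [-3.14, 0.002, 0.004]
contact_force: [0.2, 0.1, -0.9]
opening: 0.092
grip_force: 0.0
```

>>> move_arm([
  [0.5,-1,0,0,0,0],
  [0.5,-1,0,0,0,0],
  [0.5,-1,0,0,0,0],
])

```text
time: 1.72
tool_pos: [0.4782, -0.0723, 0.3253]
tool_rot: [-3.141, 0.002, 0.004]
contact_force: [-0.6, -1.0, 0.1]
opening: 0.0919
grip_force: 0.0
```

>>> move_arm([
  [0.2,-1,0,0,0,0],
  [0.2,-1,0,0,0,0],
  [0.2,-1,0,0,0,0],
])

```text
time: 2.1
tool_pos: [0.4977, 0.0263, 0.3257]
tool_rot: [3.141, 0.002, 0.001]
contact_force: [-0.2, 0.4, 1.2]
opening: 0.0921
grip_force: 0.0
```

>>> move_arm([
  [0,-1,0,0,0,0],
  [0,-1,0,0,0,0],
  [0,-1,0,0,0,0],
])

```text
time: 2.48
tool_pos: [0.4979, 0.1258, 0.326]
tool_rot: [3.141, 0.001, 0.0]
contact_force: [0.4, -0.2, -0.5]
opening: 0.0922
grip_force: 0.0
```

>>> move_arm([
  [0,-1,0,0,0,0],
  [0,-1,0,0,0,0],
  [0,-1,0,0,0,0],
])

```text
time: 2.85
tool_pos: [0.4985, 0.2255, 0.3259]
tool_rot: [3.141, 0.001, -0.0]
contact_force: [-0.8, -0.5, -1.1]
opening: 0.092
grip_force: 0.0
```

>>> move_arm([
  [-0.04,-0.58,0.6,0,0,-0.05],
  [-0.04,-0.58,1,0,0,-0.097],
  [-0.04,-0.58,1,0,0,-0.097],
  [-0.04,-0.58,1,0,0,-0.097],
])

```text
time: 3.35
tool_pos: [0.4957, 0.2823, 0.2288]
tool_rot: [3.141, -0.003, 0.299]
contact_force: [0.6, -0.0, 0.1]
opening: 0.0919
grip_force: 0.0
```

```bash
python3 - <<'E'
from h import *
print(robot.observe()["tool_pos"],robot.observe()["tool_rot"])
ims=[]
for n,(u,v) in(("side",(262,175)),("top",(205,278))):
    c=cam(n); ims.append(cv2.resize(c["image"][v-50:v+50,u-50:u+50,::-1],(400,400),interpolation=cv2.INTER_CUBIC))
cv2.imwrite("pics/g1.png",np.hstack(ims))
E
```

```text
[0.49574423 0.28234512 0.22875573] [ 3.14092575e+00 -2.52084618e-03  2.98644551e-01]
```

View pics/g1.png

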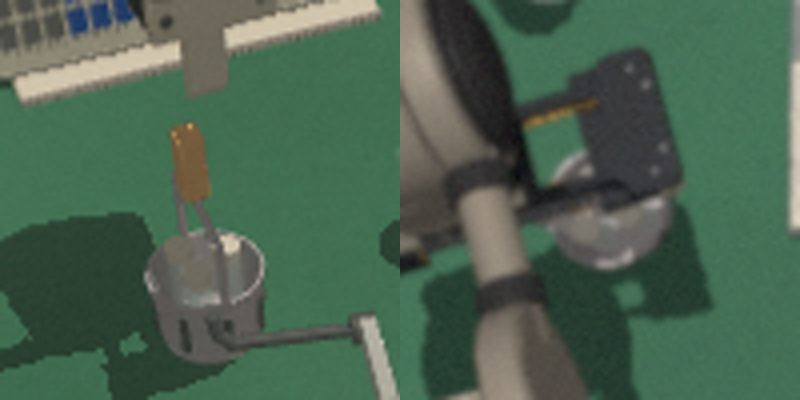

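The open fingers straddle the grip: the finger is at (205,60) and the grip at (190,160) in the left crop. I'll descend and close.

>>> move_arm([
  [0,0,0.5,0,0,0],
  [0,0,0.98,0,0,0],
  [0,0,0.98,0,0,0],
  [0,0,0.98,0,0,0],
])

```text
time: 3.95
tool_pos: [0.4959, 0.2843, 0.1316]
tool_rot: [-3.141, -0.004, 0.302]
contact_force: [-0.4, 0.1, 0.8]
opening: 0.0916
grip_force: 0.0
```

>>> move_arm([
  [0,0,0,0,0,0],
  [0,0,0,0,0,0],
  [0,0,0,0,0,0],
  [0,0,0,0,0,0],
  [0,0,0,0,0,0],
  [0,0,0,0,0,0],
  [0,0,0,0,0,0],
  [0,0,0,0,0,0],
], fingers=-1, newtons=30)

```text
time: 4.95
tool_pos: [0.4941, 0.2841, 0.1286]
tool_rot: [3.141, 0.0, 0.303]
contact_force: [0.7, -0.3, -0.6]
opening: 0.0177
grip_force: 30.0
```

>>> move_arm([
  [0,0,-0.3,0,0,0],
  [0,0,-0.72,0,0,0],
  [-0.3,0.08,-0.72,0,0,0.02],
  [-0.6,0.16,-0.72,0,0,0.05],
  [-0.87,0.25,-0.72,0,0,0.075],
  [-0.87,0.25,-0.72,0,0,0.093],
  [-0.87,0.25,-0.72,0,0,0.093],
  [-0.87,0.25,-0.72,0,0,0.093],
])

```text
time: 5.95
tool_pos: [0.4186, 0.2343, 0.2005]
tool_rot: [3.141, 0.0, 0.012]
contact_force: [0.7, 0.2, -2.5]
opening: 0.0177
grip_force: 30.0
```

>>> move_arm([
  [0,0.35,0,0,0,0],
  [0,0.7,0,0,0,0],
  [0,1,0,0,0,0],
  [0,1,0,0,0,0],
])

```text
time: 6.45
tool_pos: [0.4199, 0.1329, 0.2006]
tool_rot: [3.141, 0.0, 0.009]
contact_force: [-0.0, -0.5, -2.5]
opening: 0.0176
grip_force: 30.0
```

>>> move_arm([
  [0,0.3,0,0,0,0],
  [0,0.3,0,0,0,0],
  [0,0.3,0,0,0,0],
  [0,0.3,0,0,0,0],
])

```text
time: 6.95
tool_pos: [0.42, 0.1051, 0.2007]
tool_rot: [-3.141, -0.0, 0.012]
contact_force: [0.2, 0.7, -2.2]
opening: 0.018
grip_force: 30.0
```

```bash
python3 - <<'E'
from h import *
print(robot.observe()["tool_pos"],robot.observe()["tool_rot"])
c=cam("side"); P=c["P"]
x,y,z=P[...,0],P[...,1],P[...,2]
w=P[(z>.145)&(z<.19)&(x>.47)&(x<.58)&(y>.06)&(y<.13)]
print("rod",np.nanmin(w,0),np.nanmax(w,0),np.median(w[w[:,0]>.505],0)); 
w=P[(x>.36)&(x<.47)&(y>.05)&(y<.16)&(z>.15)&(z<.195)];print("wire",len(w),w[np.argsort(w[:,1])][::max(1,len(w)//15)].round(3).tolist())
w=P[(x>.36)&(x<.47)&(y>.05)&(y<.16)&(z>.06)&(z<.15)];print("cup",w.min(0),w.max(0))
cv2.imwrite("pics/h1.png",cv2.resize(c["image"][150:300,190:370,::-1],(720,600),interpolation=cv2.INTER_CUBIC))
E
```

```text
[0.42002424 0.10506942 0.2006551 ] [-3.14140440e+00 -2.15448795e-05  1.22195970e-02]
rod [0.49412456 0.06081086 0.14984168] [0.5799988  0.11166785 0.17719502] [0.5479395  0.10233217 0.15835143]
wire 82 [[0.42, 0.062, 0.164], [0.423, 0.063, 0.168], [0.421, 0.064, 0.168], [0.42, 0.065, 0.164], [0.423, 0.065, 0.151], [0.42, 0.066, 0.178], [0.419, 0.067, 0.183], [0.422, 0.069, 0.177], [0.421, 0.075, 0.181], [0.417, 0.079, 0.183], [0.419, 0.084, 0.184], [0.417, 0.087, 0.184], [0.42, 0.092, 0.186], [0.42, 0.095, 0.188], [0.42, 0.097, 0.189], [0.418, 0.099, 0.188], [0.417, 0.143, 0.151]]
cup [0.38116912 0.06150957 0.0730812 ] [0.45824425 0.1449491  0.14953523]
```

View pics/h1.png

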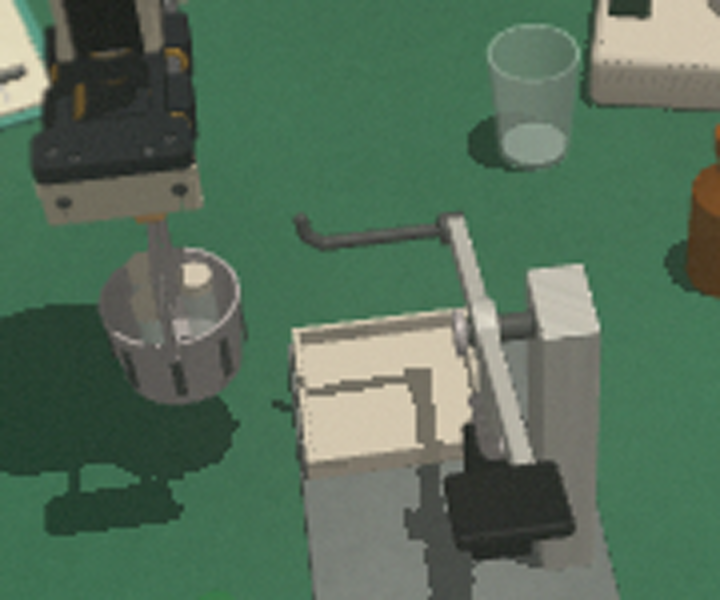

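The basket hangs clear in front of the hook. The hook tip is at (300,220) in the crop, about 0.177 m up, and the bar's underside is at about 0.184 m. I'll move in along +x.

>>> move_arm([
  [0.2,0.01,-0.02,0,0,0],
  [0.4,0.01,-0.02,0,0,0],
  [0.6,0.01,-0.02,0,0,0],
  [0.8,0.01,-0.02,0,0,0],
  [1,0.01,-0.02,0,0,0],
  [1,0.01,-0.02,0,0,0],
])

```text
time: 7.75
tool_pos: [0.5208, 0.1048, 0.2022]
tool_rot: [3.142, 0.0, 0.012]
contact_force: [-0.1, -0.7, -3.0]
opening: 0.0179
grip_force: 30.0
```

>>> move_arm([
  [0.14,0,0,0,0,0],
  [0.14,0,0.1,0,0,0],
  [0.14,0,0.18,0,0,0],
  [0.14,0,0.24,0,0,0],
  [0.14,0,0.27,0,0,0],
  [0.14,0,0.27,0,0,0],
  [0.14,0,0.27,0,0,0],
])

```text
time: 8.62
tool_pos: [0.5341, 0.1045, 0.176]
tool_rot: [3.142, -0.001, 0.011]
contact_force: [0.4, 0.5, -2.6]
opening: 0.0181
grip_force: 30.0
```

```bash
python3 - <<'E'
from h import *
print(robot.observe()["tool_pos"],robot.observe()["contact_force"])
c=cam("side"); 
cv2.imwrite("pics/h2.png",cv2.resize(c["image"][150:300,190:370,::-1],(720,600),interpolation=cv2.INTER_CUBIC))
E
```

```text
[0.53411283 0.10454319 0.17596232] [ 0.36213959  0.50006014 -2.57497972]
```

View pics/h2.png

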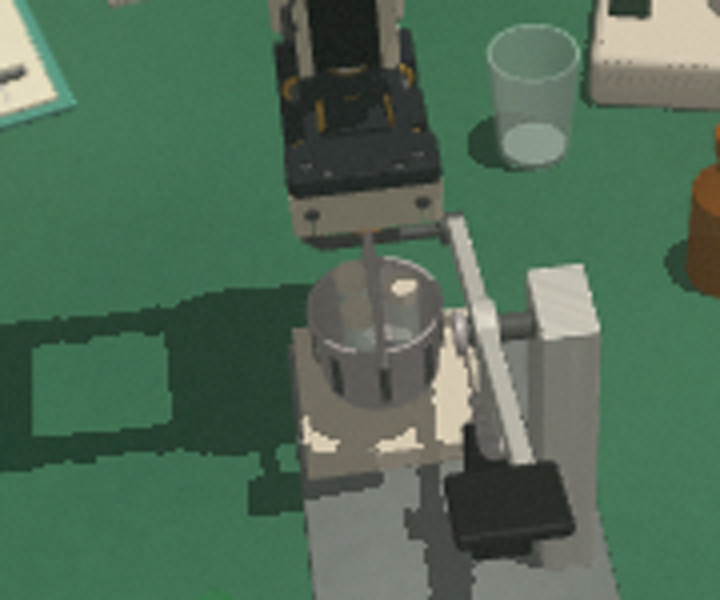

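The wire bar is over the rod at about (380,235), midway between tip and root. I'll lower until contact.

>>> move_arm([
  [0,0,0.02,0,0,0],
  [0,0,0.02,0,0,0],
  [0,0,0.02,0,0,0],
])

```text
time: 9.05
tool_pos: [0.5344, 0.1045, 0.1747]
tool_rot: [3.142, -0.002, 0.011]
contact_force: [-2.3, -0.4, 6.0]
opening: 0.0183
grip_force: 30.0
```

>>> move_arm([
  [0,0,0.015,0,0,0],
  [0,0,0.015,0,0,0],
  [0,0,0.015,0,0,0],
])

```text
time: 9.43
tool_pos: [0.5345, 0.1045, 0.1743]
tool_rot: [3.141, -0.003, 0.011]
contact_force: [-4.6, -0.8, 12.2]
opening: 0.0181
grip_force: 30.0
```

>>> move_arm([
  [0,0,-0.022,0,0,0],
  [0,0,-0.022,0,0,0],
])

```text
time: 9.68
tool_pos: [0.5343, 0.1045, 0.1747]
tool_rot: [3.142, -0.001, 0.011]
contact_force: [-0.2, -0.4, 4.0]
opening: 0.0176
grip_force: 30.0
```

>>> move_arm([
  [0,0,0,0,0,0],
  [0,0,0,0,0,0],
  [0,0,0,0,0,0],
  [0,0,0,0,0,0],
  [0,0,0,0,0,0],
  [0,0,0,0,0,0],
], fingers=0.2)

```text
time: 10.42
tool_pos: [0.534, 0.1046, 0.1744]
tool_rot: [3.142, 0.0, 0.011]
contact_force: [0.1, -0.4, 0.6]
opening: 0.0552
grip_force: 0.0
```

>>> move_arm([
  [0,0,-0.2,0,0,0],
  [0,0,-0.5,0,0,0],
  [0,0,-0.8,0,0,0],
  [0,0,-1,0,0,0],
  [0,0,-1,0,0,0],
])

```text
time: 11.05
tool_pos: [0.5347, 0.1046, 0.2758]
tool_rot: [-3.142, -0.003, 0.011]
contact_force: [0.4, 0.1, -1.3]
opening: 0.0551
grip_force: 0.0
```

```bash
python3 - <<'E'
from h import *
print(robot.observe()["tool_pos"],robot.observe()["contact_force"])
c=cam("side"); 
cv2.imwrite("pics/h3.png",cv2.resize(c["image"][150:300,190:370,::-1],(720,600),interpolation=cv2.INTER_CUBIC))
P=c["P"]; x,y,z=P[...,0],P[...,1],P[...,2]
w=P[(z>.235)&(x<.62)&(x>.53)&(y<-.13)&(y>-.25)]; print("pad",w.min(0),w.max(0),w.mean(0))
w=P[(z>.165)&(z<.217)&(abs(x-.5345)<.025)&(abs(y-.1045)<.05)]; print("grip",len(w),w.min(0),w.max(0),w.mean(0))
E
```

```text
[0.53466465 0.10460826 0.27581402] [ 0.43147767  0.06593678 -1.31475974]
pad [ 0.54977387 -0.1918761   0.23637482] [ 0.59965764 -0.13016333  0.26254848] [ 0.5747912  -0.16971019  0.25398715]
grip 180 [0.52467102 0.09344387 0.16518409] [0.54263515 0.11265276 0.21672916] [0.53359499 0.0982469  0.19644759]
```

View pics/h3.png

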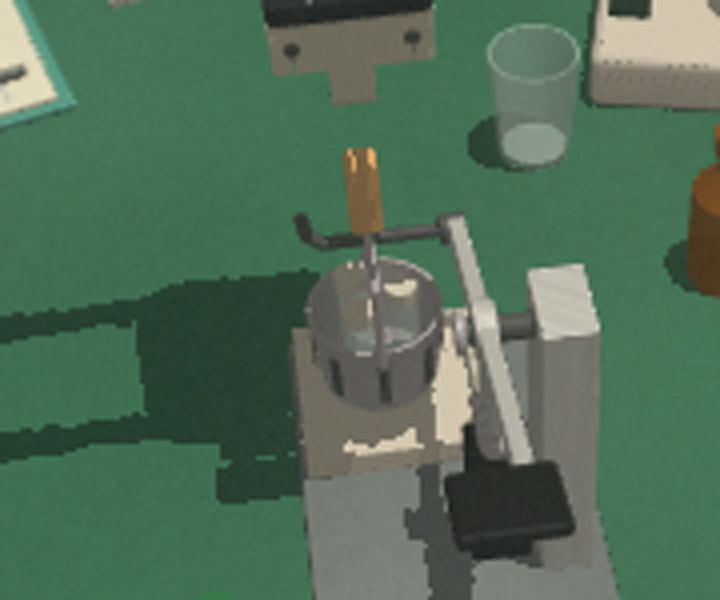

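The basket hangs on the hook with its grip at (363,190) and the bar on the rod at (370,237). Next: the paddle, with closed fingers.

>>> move_arm([
  [0,0,-0.4,0,0,0],
  [0.2,0.5,-0.5,0,0,0],
  [0.4,1,-0.5,0,0,0],
  [0.4,1,-0.5,0,0,0],
], fingers=-1, newtons=20)

```text
time: 11.6
tool_pos: [0.5755, 0.0018, 0.3221]
tool_rot: [3.141, 0.003, 0.007]
contact_force: [-0.5, 0.2, -0.1]
opening: 0.0201
grip_force: 0.0
```

>>> move_arm([
  [0,0.5,0,0,0,0],
  [0,1,0,0,0,0],
  [0,1,0,0,0,0],
])

```text
time: 11.98
tool_pos: [0.5756, -0.0971, 0.3227]
tool_rot: [-3.141, 0.003, 0.007]
contact_force: [-0.0, 0.4, -0.1]
opening: 0.0006
grip_force: 0.0
```

>>> move_arm([
  [0,0.5,0,0,0,0],
  [0,0.72,0,0,0,0],
  [0,0.72,0.3,0,0,0],
  [0,0.72,0.5,0,0,0],
  [0,0.72,0.5,0,0,0],
])

```text
time: 12.6
tool_pos: [0.5763, -0.1654, 0.2725]
tool_rot: [-3.139, 0.004, 0.012]
contact_force: [0.6, 0.2, -0.2]
opening: 0.0005
grip_force: 0.0
```

>>> move_arm([
  [0,0,0.08,0,0,0],
  [0,0,0.14,0,0,0],
  [0,0,0.2,0,0,0],
  [0,0,0.26,0,0,0],
  [0,0,0.32,0,0,0],
  [0,0,0.38,0,0,0],
  [0,0,0.44,0,0,0],
  [0,0,0.5,0,0,0],
  [0,0,0.55,0,0,0],
  [0,0,0.55,0,0,0],
])

```text
time: 13.85
tool_pos: [0.5779, -0.1686, 0.2209]
tool_rot: [3.138, -0.004, 0.01]
contact_force: [0.3, -3.8, 5.4]
opening: 0.0007
grip_force: 2.9
```

```bash
cat > m.py <<'E'
from h import *
import sys
o=robot.observe(); print(o["tool_pos"],o["contact_force"])
c=cam("side"); P=c["P"]; x,y,z=P[...,0],P[...,1],P[...,2]; v=c["image"].max(-1)
# lever bar between pivot and paddle, and hook rod height
w=P[(x>.57)&(x<.598)&(y<-.02)&(y>-.125)&(z>.135)&(z<.26)&(v>90)]
p=np.polyfit(w[:,1],w[:,2],1); print("lever slope",len(w),p,"angle est",.3+np.arctan(p[0]))
w=P[(x>.545)&(x<.575)&(y>.08)&(y<.13)&(z>.13)&(z<.26)]; print("rod",len(w),np.median(w,0) if len(w) else 0)
w=P[(x>.545)&(x<.605)&(y>-.2)&(y<-.135)&(z>.10)&(z<.27)&(v<50)]; print("pad",len(w),w.min(0),w.max(0),w.mean(0))
cv2.imwrite(sys.argv[1],cv2.resize(c["image"][150:300,190:370,::-1],(720,600),interpolation=cv2.INTER_CUBIC))
E
python3 m.py pics/p1.png
```

```text
[ 0.57791844 -0.16861168  0.22092791] [ 0.27577239 -3.79740537  5.36921652]Traceback (most recent call last):
  File "m.py", line 7, in <module>
    p=np.polyfit(w[:,1],w[:,2],1); print("lever slope",len(w),p,"angle est",.3+np.arctan(p[0]))
    raise TypeError("expected non-empty vector for x")
TypeError: expected non-empty vector for x
```

```bash
cat > m.py <<'E'
from h import *
import sys
o=robot.observe(); print(o["tool_pos"],o["contact_force"])
for n in("side","top"):
    c=cam(n); P=c["P"]; x,y,z=P[...,0],P[...,1],P[...,2]
    w=P[(x>.575)&(x<.6)&(y>.015)&(y<.1)&(z>.12)&(z<.28)]
    if len(w)>10: p=np.polyfit(w[:,1],w[:,2],1); print(n,"lever",len(w),p.round(3),"angle",.3+np.arctan(p[0]))
    w=P[(x>.548)&(x<.572)&(y>.08)&(y<.13)&(z>.13)&(z<.27)]
    if len(w): m=np.median(w,0); print(n,"rod",len(w),m,"angle",.3+np.arcsin((m[2]-.1935)/.12))
    w=P[(abs(x-.5345)<.03)&(y>.07)&(y<.14)&(z>.14)&(z<.33)]; 
    if len(w): print(n,"grip top",w[:,2].max(),"basket pts mean",w.mean(0))
    if n=="side": cv2.imwrite(sys.argv[1],cv2.resize(c["image"][150:300,190:370,::-1],(720,600),interpolation=cv2.INTER_CUBIC))
E
python3 m.py pics/p1.png
```

```text
[ 0.57792492 -0.1686112   0.2210324 ] [ 1.02780603 -3.91641241  5.62392441]
side grip top 0.24091106325032596 basket pts mean [0.53067573 0.10088641 0.19943516]
top lever 176 [-0.116  0.197] angle 0.18405549655676895
top rod 38 [0.55809404 0.10788048 0.17993737] angle 0.18673602609335
top grip top 0.2402749818662131 basket pts mean [0.53285231 0.10579647 0.19412176]
```

View pics/p1.png

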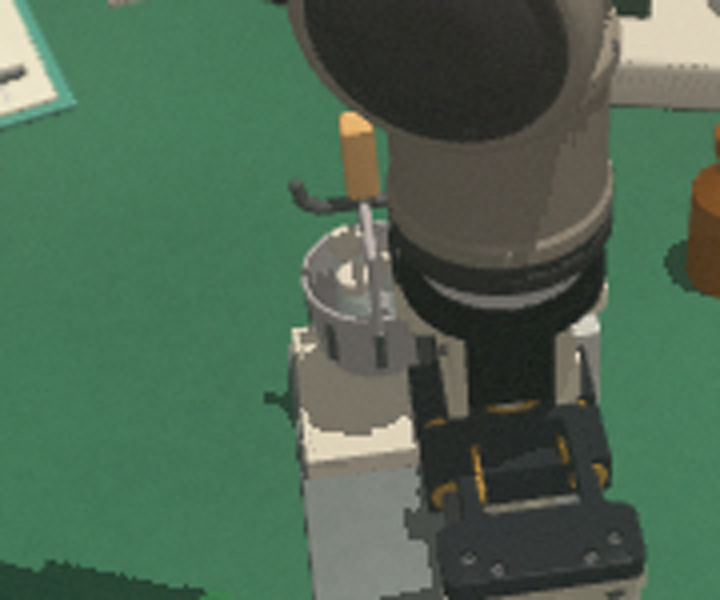

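>>> move_arm([
  [0,0.01,0.05,0,0,0],
  [0,0.02,0.1,0,0,0],
  [0,0.03,0.15,0,0,0],
  [0,0.04,0.2,0,0,0],
  [0,0.04,0.25,0,0,0],
  [0,0.04,0.3,0,0,0],
  [0,0.04,0.35,0,0,0],
  [0,0.04,0.4,0,0,0],
  [0,0.04,0.45,0,0,0],
  [0,0.04,0.5,0,0,0],
  [0,0.04,0.5,0,0,0],
])

```text
time: 15.38
tool_pos: [0.578, -0.1706, 0.1707]
tool_rot: [3.141, -0.003, 0.011]
contact_force: [0.4, 3.2, 7.3]
opening: 0.0005
grip_force: 3.1
```

```bash
python3 m.py pics/p2.png
```

```text
[ 0.57799595 -0.17058831  0.17073808] [0.43399867 3.22521193 7.29286008]
side rod 3 [0.54883748 0.09949544 0.13988466] angle -0.16317909948368647
side grip top 0.22232335454493335 basket pts mean [0.52035483 0.09046756 0.15837363]
top lever 218 [0.551 0.173] angle 0.8037388826516945
top rod 110 [0.56512333 0.10421533 0.16034203] angle 0.02004083891966635
top grip top 0.27891037013147757 basket pts mean [0.53304213 0.10417212 0.20392533]
```

>>> move_arm([
  [0,0,0.04,0,0,0],
  [0,0,0.08,0,0,0],
  [0,0,0.12,0,0,0],
  [0,-0.01,0.15,0,0,0],
  [0,-0.01,0.15,0,0,0],
  [0,-0.01,0.15,0,0,0],
])

```text
time: 16.23
tool_pos: [0.5781, -0.1698, 0.156]
tool_rot: [3.141, -0.004, 0.011]
contact_force: [0.3, 2.2, 7.0]
opening: 0.0005
grip_force: 3.0
```

```bash
cat >> m.py <<'E'
w=P[(x>.578)&(x<.6)&(y>.0)&(y<.115)&(z>.15)&(z<.28)]
o_=np.argsort(w[:,1]); print(w[o_][::max(1,len(w)//14)].round(3).tolist())
w=P[(x>.50)&(x<.572)&(y>.07)&(y<.14)&(z>.2)&(z<.245)]; print("rod+",len(w),np.median(w,0))
E
python3 m.py pics/p3.png
```

```text
[ 0.57811127 -0.16978838  0.15595273] [0.31982194 2.23331975 6.97916742]
side grip top 0.28804155497498063 basket pts mean [0.52139906 0.09040406 0.19982132]
top lever 234 [0.713 0.168] angle 0.9195752146757263
top rod 133 [0.56503528 0.10272488 0.16843681] angle 0.08959099615319868
top grip top 0.2918295937046401 basket pts mean [0.53391592 0.10458    0.20631344]
[[0.58, 0.001, 0.185], [0.589, 0.006, 0.203], [0.589, 0.013, 0.203], [0.584, 0.02, 0.164], [0.588, 0.026, 0.211], [0.585, 0.033, 0.213], [0.59, 0.04, 0.21], [0.581, 0.05, 0.21], [0.581, 0.059, 0.213], [0.581, 0.068, 0.209], [0.59, 0.076, 0.225], [0.587, 0.085, 0.229], [0.582, 0.094, 0.234], [0.589, 0.101, 0.233], [0.582, 0.11, 0.229]]
rod+ 126 [0.53551309 0.10396523 0.22984232]
```

View pics/p3.png

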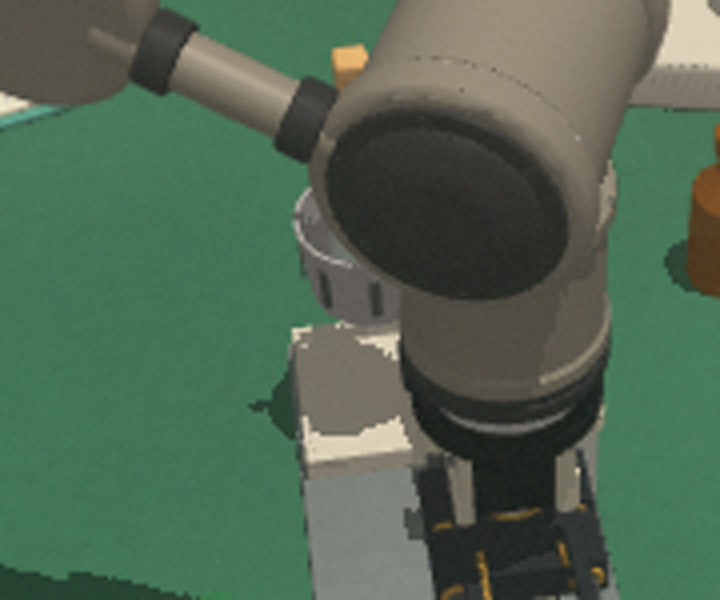

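```bash
python3 -c "
from cell import robot
print(robot.observe()['tool_pos'],robot.observe()['contact_force']);print(robot.hand_in())"
```

```text
[ 0.57810718 -0.16982056  0.15597787] [-0.15127948  2.7320623   7.20146676]
the job is handed in; nothing more can be done
None
```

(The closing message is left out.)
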